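Turn the therapy ball dish

TASK

Set the orange ball gently into the round blue dish and let it come to rest in the middle. Then lift the dish by its handle straight up, about 10 cm above its mat, and in the air turn it, level, a quarter turn counter-clockwise (seen from above) until its red pointer faces the mat's green mark, keeping the ball centred all the while. Finish while still holding the dish, level and still, above the middle of the mat; leave the white ball and everything else on the table alone.

Things in the scene. Friction and masses are not known exactly. Their poses are not given: they have to be found in the camera images.
- orange_ball: Orange rubbery ball, 40 mm in diameter, about 50 g, in a low grey ring (38 mm across, 10 mm high), its centre 24 mm above the table. The white ball stands in a like ring; which stands where varies. The origin lies 20 mm below the centre at the start and turns with the ball: use point orange_ball_center
- orange_ball_center (a point): centre of the orange ball
- white_ball_center (a point): centre of the white ball of the same size, to be left alone in its ring
- dish: Round blue dish, 200 mm in diameter, about 0.3 kg, loose, standing on the mat; wall to 26 mm high; carrying handle above it. A ball is let in beside the handle, for instance 60 mm from the middle along the dish's x or -x. Origin: centre of the underside; z up; x points to the red pointer
- dish_grip (a point): middle of the grey grip (80 mm along the dish's y, 16 mm thick along its x, 18 mm high) in the handle's crossbar, 120 mm above the underside, over the dish's centre; axes as the dish. The handle's plane is the dish's y-z plane: uprights at y = -104 and +104 mm, 12 mm thick along x, top of the crossbar 129 mm above the underside
- dish_pointer (a point): red pointer tab on the dish's rim, 110 mm from its centre along the dish's x
- mat: Round dark mat fixed to the table, 296 mm in diameter, 4 mm thick, origin at the centre of its underside, z up. Its x axis points to its white mark (where the dish's pointer points at the start, within some 7 degrees), its y axis to its green mark, a quarter turn counter-clockwise from the white one
- timer_a: white kitchen timer lying flat, 62 x 85 x 18 mm, to be left alone; origin at the centre of its underside
- timer_b: a second timer like the first, to be left alone
- cup: white cup, 76 mm across, 85 mm high, to be left alone; origin at the centre of its underside
- tape: roll of grey tape lying flat, 84 mm across, 22 mm high, to be left alone; origin at the centre of its underside
- pill_jar: amber jar, 52 mm across, 75 mm high, to be left alone; origin at the centre of its underside
- cap: white bottle cap, 44 mm across, 13 mm high, to be left alone; origin at the centre of its underside
- dish_floor (a point): middle of the dish's floor, 5 mm above the underside. The floor slopes up from here by 5 degrees on all sides, to 13 mm above the underside at the inside of the wall (95 mm from the middle): a ball set down anywhere rolls to the middle and settles within about 4 s
Mind the look-alikes: they are no part of the job. There is more than one size of the orange_ball; the one meant has the size given above. Leave any purple look-alike of the dish alone.

How it is judged:
On the way, in this order (a step that is already met when the one before it is completed fails the run):
1. the orange ball lies free and still in the middle of the dish (within 20 mm), the dish still on the mat in its starting direction (within 0.4 rad) (horizontal distance between orange_ball_center and dish below 0.02 m and z of orange_ball_center in the frame of dish below 0.035 m and linear speed of orange_ball below 0.04 m/s and contact force between orange_ball and the fingers below 0.1 N and angle between the x axis of dish and the x axis of mat, either way round below 0.4 rad and height (world z) of dish below 0.012 m), for 0.2 s.
2. the dish is held with its underside more than 50 mm above the table, still in its starting direction (within 0.4 rad), the ball within 25 mm of its middle (height (world z) of dish above 0.05 m and angle between the x axis of dish and the x axis of mat, either way round below 0.4 rad and horizontal distance between orange_ball_center and dish below 0.025 m and contact force between dish and the fingers above 1 N), for 0.1 s.
At the end, for the whole second after the job is handed in: The robot holds the dish, underside 50 to 250 mm above the table, centre within 50 mm of the mat's, pointer towards the green mark within 0.17 rad, level within 0.09 rad, still (under 0.03 m/s), the orange ball still (under 0.04 m/s), untouched, within 20 mm of the dish's middle (height (world z) of dish between 0.05 and 0.25 m and horizontal distance between dish and mat below 0.05 m and angle between the x axis of dish and the y axis of mat, either way round below 0.17 rad and y of dish_pointer in the frame of mat above 0.05 m and angle between dish's own z axis and vertical below 0.09 rad and horizontal distance between orange_ball_center and dish below 0.02 m and z of orange_ball_center in the frame of dish between 0.015 and 0.035 m and linear speed of orange_ball below 0.04 m/s and linear speed of dish below 0.03 m/s and contact force between dish and the fingers above 1 N and contact force between orange_ball and the arm below 0.1 N and contact force between orange_ball and the fingers below 0.1 N and contact force between dish and mat below 0.1 N); the arm keeps its last pose, push and grip.
It fails at once if the ball is more than 40 mm from the middle while the dish is off the mat (height (world z) of dish above 0.02 m and horizontal distance between orange_ball_center and dish above 0.04 m).
It fails at once if the dish is tilted more than 0.2 rad (angle between dish's own z axis and vertical above 0.2 rad).
It fails at once if the dish is turned the wrong way round (y of dish_pointer in the frame of mat below -0.075 m).
It fails at once if the ball is dropped or thrown into the dish instead of set down (over 0.8 m/s, a fall of more than about 30 mm) (linear speed of orange_ball above 0.8 m/s and contact force between orange_ball and the fingers below 0.02 N and horizontal distance between orange_ball_center and dish below 0.1 m).
It fails at once if the white ball is moved by more than 15 mm, or a timer, the cup, the tape, the jar or the cap by more than 20 mm (distance of white_ball_center from where it was at the start of the episode above 0.015 m or distance of any of timer_a, timer_b, cup, tape, pill_jar, cap from where it was at the start of the episode above 0.02 m).
It also fails if it takes over 64 s, if anything falls off the work surface, if the arm or the gripper's body presses on something with over 40 N, if the wrist force passes 120 N, or if a joint passes its speed limit or range.

ROBOT

A 6-joint arm with a two-finger parallel gripper is mounted at the origin on the work surface. World frame = base frame: x ahead of the robot, y to its left, z up, the work surface at z = 0. Lengths are in m, angles in rad, forces in N, time in s.
With the tool pointing down it reaches from about 0.35 to 0.975 m from the base axis. Payload 4.9 kg.
Tool frame: the origin (TCP) lies midway between the tips of the shut fingers; the grasp point (between the pads) lies 19 mm behind it; z points along the fingers, y is the line along which they close (so a half turn about z gives the same grasp; the last joint's range is limited). The gripper opens to 85 mm and grips with 20 to 120 N. Pads are 22 mm wide; open, the fingers measure 114 mm over their backs; the gripper's body (76 mm by 85 mm) begins 54 mm behind the grasp point. The pads swing forward as they close: fully open they stand 13 mm farther back than shut.
Start: joints at [0.986, 0.053, 1.613, -0, 1.476, -0.119], TCP at [0.281, 0.558, 0.231] pointing down, gripper open.
Joint ranges: [-3.01, 3.01], [-1.01, 2.22], [0.06, 2.58], [-1.02, 4.17], [0.09, 2.62], [-3.14, 3.14]. Speed limits (rad/s): [2.57, 2.57, 3.14, 3.14, 3.14, 3.14].

INTERFACE

Orientations are given as a rotation vector (axis times angle).
In Python, from station import ctrl, optics, job gives the robot as it stands.
- The arm moves only by the shell command python3 -m jog 'ROWS' [OPENING] [FORCE]. ROWS is JSON, a list of rows, each a list of 2 entries, a list of its own where there are three numbers: the shift along the tool's x, y, z in m, then the turn, a rotation vector about the tool's x, y, z in rad. A call has 1 to 5 rows; each row is the pose to reach, as a shift and turn from the pose commanded when the call began, along the tool's axes at that moment; what a row does not reach only later rows make up. A row lasts 1/10 s, in which the tool goes at most 50 mm and 8.59 degrees, less where a joint would pass 70% of its speed; a pose out of reach is approached as far as the arm can. A call with a gripper value outside its range is refused whole. OPENING is the opening, from 0 (shut) to 1 (fully open), set as the call begins (- or left out, the last holds). The fingers move at their own pace and stop on an object; FORCE is the grip in N (left out, the last holds). Time passes only in rows, so rows that repeat a pose let the fingers close. It gives the time, the measured TCP pose, the force, the opening and the grip force at its end, in the units of the state.
- ctrl.get_obs(): the state, without advancing time (a new reading comes with each control period).
- optics.get_image(name): name is "scene" or "side" or "wrist"; returns a dict with "image" (384x512x3 uint8, blue, green, red), "fx", "fy", "cx", "cy" (pixels), "rvec" (rotation vector, rad) and "tvec" (3), from world to camera coordinates, as OpenCV has them; the wrist camera has in their place "mount" (4x4, takes a point from camera to tool coordinates, whose origin is the TCP and whose axes are the flange's). Camera axes: x right, y down, z forward; pixel columns grow to the right and rows downward; lengths in m; the calibration is good to about 2 mm. A picture is of the moment at which its call begins: read the wrist's pose just before it. There is no depth.
- job.finish_job(): hands the job in; it is judged then, once.
The state is a dict: "t": time; "q": joint angles; "dq": joint speeds; "effort": joint torques, N m; "tool_pos": TCP position; "tool_rot": TCP orientation; "contact_force": force on the tool from outside, world axes, zero at the start; "wrist_torque": the same for the moment, N m; "opening": finger opening in m; "grip_force": force on a finger pad.
Only numpy, scipy, OpenCV 4.12 (cv2) and the standard library are available. Lean on these libraries where they do the work, as an engineer would, in place of code of your own. Each camera call takes 0.05 s, during which the arm holds its last target. There are 200 camera calls.

## Working session

There is one attempt and no reset: what is moved stays moved. The work goes in short steps, Python scripts to look and compute and a shell command to move; the robot and the scene stay as the last step left them, time stands still between calls to the robot, and variables do not carry over. Pictures are saved under pics/ and viewed, at most 10 in all, crops included, and the job is handed in when it is done.

```bash
mkdir -p pics; ls; python3 - <<'E'
from station import ctrl, optics
import cv2,numpy as np
o=ctrl.get_obs();print(o)
a=optics.get_image("scene");b=optics.get_image("side")
cv2.imwrite("pics/scene.png",cv2.resize(a["image"],(800,600),interpolation=cv2.INTER_CUBIC));cv2.imwrite("pics/side.png",cv2.resize(b["image"],(800,600),interpolation=cv2.INTER_CUBIC))
for d in(a,b):
    R=cv2.Rodrigues(np.array(d["rvec"]))[0];print(d["fx"],d["cx"],d["cy"],-R.T@np.array(d["tvec"]).ravel(),R[2])
E
```

```text
pics
{'t': 0.0, 'q': array([ 9.85985047e-01,  5.33417844e-02,  1.61429334e+00,  3.44952838e-06,
        1.47596443e+00, -1.19044983e-01]), 'dq': array([ 2.72891208e-03,  5.51793886e-04,  6.54459952e-05,  3.85994718e-04,
       -7.30981272e-04,  2.08253031e-04]), 'effort': array([-2.02493924e-03, -3.93673217e+01, -3.70185471e+01, -2.76090259e-04,
        7.16859824e-03, -3.36882010e-05]), 'tool_pos': array([0.28037551, 0.55789706, 0.23007274]), 'tool_rot': array([-7.24868466e-01, -3.05610781e+00,  2.95670350e-03]), 'contact_force': array([ 0.16705821, -0.45241316,  0.14728526]), 'wrist_torque': array([0.01930742, 0.05949491, 0.03183225]), 'grip_force': 0.0, 'opening': 0.08553422910890768}
455.00674980386657 259.2137882493522 185.76662657738726 [1.13400806 0.69757131 1.02440309] [-0.49525174 -0.52890799 -0.68918942]
375.2140363216045 261.55425365591174 194.57974900483012 [ 0.0350145  -0.79902128  0.84481875] [ 0.3728574   0.68162895 -0.62957075]
```

View pics/scene.png

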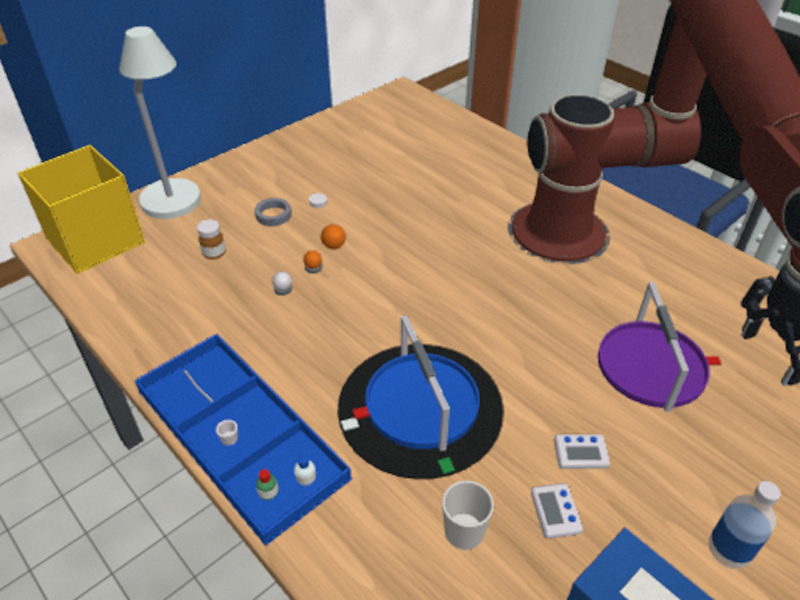

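View pics/side.png

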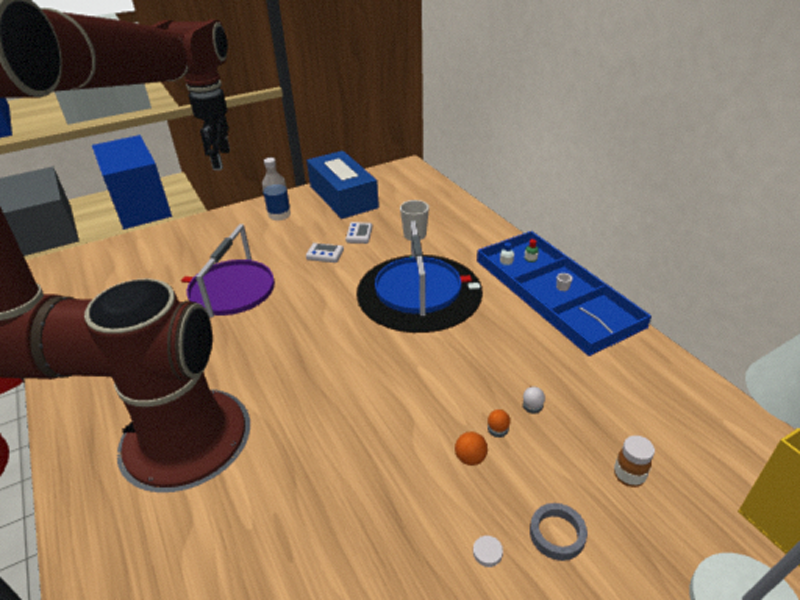

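The scene view shows the small orange ball in its ring at (313,259), the larger one at (333,236) and the white ball at (283,283). The dish is at (422,400), with the pointer at (361,412), white mark at (350,424) and green mark at (446,465). The side view shows the small ball at (498,421), the white ball at (533,399) and the pointer at (466,279).

```bash
cat > h.py <<'E'
from station import ctrl, optics
import cv2,numpy as np
from scipy.spatial.transform import Rotation as Ro
def cam(n):
    o=ctrl.get_obs(); d=optics.get_image(n)
    K=np.array([[d["fx"],0,d["cx"]],[0,d["fy"],d["cy"]],[0,0,1]])
    if n=="wrist":
        T=np.eye(4);T[:3,:3]=Ro.from_rotvec(o["tool_rot"]).as_matrix();T[:3,3]=o["tool_pos"]
        M=T@np.array(d["mount"]); R=M[:3,:3];c=M[:3,3]
    else:
        R=cv2.Rodrigues(np.array(d["rvec"]))[0].T; c=-R@np.array(d["tvec"]).ravel()
    return d["image"],K,R,c
def ray(C,u,v,z):
    _,K,R,c=C; w=R@np.linalg.solve(K,[u,v,1]); return c+w*(z-c[2])/w[2]
def proj(C,p):
    _,K,R,c=C; w=K@(R.T@(np.array(p)-c)); return w[:2]/w[2]
def blobs(C,lo,hi,amin=20):
    m=cv2.inRange(cv2.cvtColor(C[0],cv2.COLOR_BGR2HSV),np.array(lo),np.array(hi))
    n,_,s,ce=cv2.connectedComponentsWithStats(m); return [(s[i,4],ce[i],s[i,:4]) for i in range(1,n) if s[i,4]>=amin]
E
python3 - <<'E'
from h import *
k=1.5625
A=cam("scene");B=cam("side")
for n,C in(("scene",A),("side",B)):
    for a,c,s in blobs(C,(5,150,100),(16,255,255),30): print(n,"orange",a,c,s,ray(C,*c,.024)[:2])
    for a,c,s in blobs(C,(50,120,50),(75,255,255),15): print(n,"green",a,c,ray(C,*c,.004)[:2])
    for a,c,s in blobs(C,(0,180,120),(4,255,255),15)+blobs(C,(175,180,120),(180,255,255),15): print(n,"red",a,c,ray(C,*c,.02)[:2])
    for a,c,s in blobs(C,(0,0,0),(180,255,45),2000): print(n,"dark",a,c,s,ray(C,s[0]+s[2]/2,s[1]+s[3]/2,.004)[:2])
def P(n,C,x,y,z): print(n,ray(C,x/k,y/k,z)[:2])
P("white A",A,283,283,.024);P("white B",B,533,399,.024)
P("big A",A,333,236,.03);P("big B",B,471,448,.03)
P("wm A",A,350,424,.004);P("wm B",B,474,287,.004)
P("cup A",A,468,503,.085);P("grip A",A,426,360,.124)
P("upr1",A,404,319,.133);P("upr2",A,446,405,.133)
E
```

```text
scene orange 33 [276.75757576  51.93939394] [271  48  12   8] [-0.25375893 -0.67456664]
scene orange 204 [212.79901961 150.92647059] [205 143  16  17] [ 0.41515961 -0.30715055]
scene orange 64 [135.46875 154.03125] [128 149  14   9] [ 0.62191952 -0.47225498]
scene orange 109 [199.68807339 165.57798165] [194 160  12  12] [ 0.49576584 -0.27600138]
scene green 82 [285.26829268 297.35365854] [0.63527706 0.26764715]
scene red 33 [456.54545455 230.18181818] [0.11426688 0.45229277]
scene red 50 [230.2 263.7] [0.67862178 0.09905132]
scene red 32 [169.0625  304.53125] [0.87298274 0.09201994]
scene dark 2039 [450.70769985  66.8023541 ] [412   0  67 116] [-0.82322893 -0.13530896]
scene dark 2402 [278.08159867 277.5928393 ] [220 221 101  85] [0.58891786 0.16399919]
side orange 163 [318.98773006 268.46625767] [312 262  15  14] [ 0.49590184 -0.27706922]
side orange 366 [301.08469945 286.53825137] [291 276  21  22] [ 0.41844367 -0.30240527]
side orange 30 [398.4        293.43333333] [396 288   7  11] [ 0.62286584 -0.44914982]
side green 15 [340.06666667 159.6       ] [0.91053181 0.14091554]
side red 15 [119.26666667 178.06666667] [0.11654726 0.45639726]
side red 17 [298.17647059 177.76470588] [0.68755305 0.10927759]
side dark 4858 [62.16364759 33.91560313] [  0   0 145  58] [0.2786356  2.76770887]
white A [ 0.58627594 -0.25538855]
white B [ 0.57919682 -0.27061807]
big A [ 0.4190386 -0.2998984]
big B [ 0.41611428 -0.30699667]
wm A [0.70026518 0.09773975]
wm B [0.69593861 0.08667518]
cup A [0.69672275 0.36938383]
grip A [0.57556148 0.15394208]
upr1 [0.54415003 0.06572214]
upr2 [0.62211645 0.24668572]
```

```bash
cat >> h.py <<'E'
def go(x,y,z,yaw):  # yaw deg of tool y axis, tool pointing down
    o=ctrl.get_obs();R=Ro.from_rotvec(o["tool_rot"]).as_matrix()
    a=np.radians(yaw);Y=np.array([np.cos(a),np.sin(a),0]);Z=np.array([0,0,-1.]);G=np.column_stack([np.cross(Y,Z),Y,Z])
    print("shift",np.round(R.T@(np.array([x,y,z])-o["tool_pos"]),4),"turn",np.round(Ro.from_matrix(R.T@G).as_rotvec(),4),"t",o["t"],"q6",o["q"][5])
E
python3 -m jog '[[[-0.142,-0.162,0],[0,0,0]],[[-0.142,-0.162,0],[0,0,0]],[[-0.142,-0.162,0],[0,0,0]],[[-0.142,-0.162,0],[0,0,0]],[[-0.142,-0.162,0],[0,0,0]]]' 1 40
python3 -m jog '[[[-0.142,-0.162,0],[0,0,0]],[[-0.142,-0.162,0],[0,0,0]],[[-0.142,-0.162,0],[0,0,0]],[[-0.142,-0.162,0],[0,0,0]],[[-0.142,-0.162,0],[0,0,0]]]'
python3 -m jog '[[[-0.142,-0.162,0],[0,0,0]],[[-0.142,-0.162,0],[0,0,0]],[[-0.142,-0.162,0],[0,0,0]],[[-0.142,-0.162,0],[0,0,0]],[[-0.142,-0.162,0],[0,0,0]]]'
python3 -m jog '[[[-0.05,-0.05,0.01],[0,0,-0.14]],[[-0.1,-0.1,0.02],[0,0,-0.28]],[[-0.142,-0.162,0.03],[0,0,-0.42]],[[-0.142,-0.162,0.03],[0,0,-0.56]],[[-0.142,-0.162,0.03],[0,0,-0.71]]]'
python3 - <<'E'
from h import *
C=cam("wrist");cv2.imwrite("pics/w1.png",C[0]);go(.496,-.276,.1,104)
print(ctrl.get_obs()["tool_pos"],C[3])
for a,c,s in blobs(C,(3,130,60),(18,255,255),200): print(a,c,s,ray(C,*c,.024)[:2],ray(C,s[0]+s[2]/2,s[1]+s[3]/2,.024)[:2])
E
```

```text
t: 0.7
tool_pos: [0.3353, 0.3467, 0.2309]
tool_rot: [0.73, 3.055, -0.001]
contact_force: [0.8, -0.1, 0.0]
opening: 0.0858
grip_force: 0.0
t: 1.2
tool_pos: [0.3896, 0.1383, 0.2314]
tool_rot: [0.732, 3.054, -0.001]
contact_force: [1.0, -0.1, 0.3]
opening: 0.0856
grip_force: 0.0
t: 1.7
tool_pos: [0.4436, -0.0705, 0.2313]
tool_rot: [0.732, 3.055, -0.001]
contact_force: [-0.0, 0.7, -0.4]
opening: 0.0859
grip_force: 0.0
t: 2.2
tool_pos: [0.4975, -0.2783, 0.2]
tool_rot: [0.388, -3.116, -0.001]
contact_force: [-0.7, 0.2, 0.1]
opening: 0.0852
grip_force: 0.0
shift [0.0005 0.0035 0.0998] turn [ 0.0002 -0.0013  0.0074] t 2.25 q6 -2.4638190506400077
[ 0.4975019  -0.27921717  0.199766  ] [ 0.42126877 -0.29803873  0.34264697]
3074 [250.24300586  83.81815224] [220  52  61  64] [ 0.4162457  -0.30438255] [ 0.41634357 -0.3041089 ]
1240 [257.49677419 170.1       ] [238 151  40  39] [ 0.49536785 -0.27717328] [ 0.49564846 -0.27657059]
852 [ 60.75821596 241.74178404] [ 29 226  51  45] [ 0.62677888 -0.46712478] [ 0.63687742 -0.47333055]
```

View pics/w1.png

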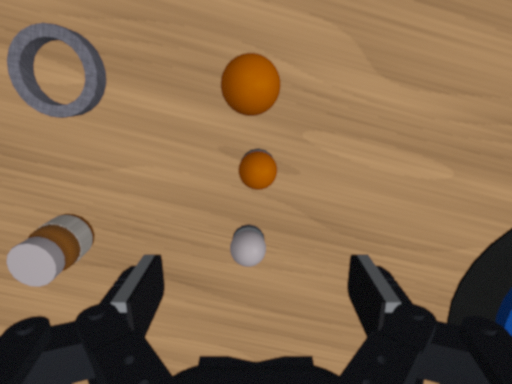

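The wrist view shows the target ball at (257,170), between the big orange ball (250,84) and the white ball (248,245). The fingers will close across that row, so both neighbours stay clear. Next I descend and grip.

```bash

python3 -m jog '[[[0.0015,0.0025,0.05],[0,0,0]],[[0.0015,0.0025,0.1],[0,0,0]],[[0.0015,0.0025,0.14],[0,0,0]],[[0.0015,0.0025,0.17],[0,0,0]],[[0.0015,0.0025,0.194],[0,0,0]]]'
python3 -m jog '[[[0,0,0],[0,0,0]],[[0,0,0],[0,0,0]],[[0,0,0],[0,0,0]],[[0,0,0],[0,0,0]],[[0,0,0],[0,0,0]]]' 0.3 20
python3 -m jog '[[[0,0,0],[0,0,0]],[[0,0,0],[0,0,0]],[[0,0,0],[0,0,0]],[[0,0,0],[0,0,0]],[[0,0,0],[0,0,0]]]' 0.3 20
```

```text
t: 2.75
tool_pos: [0.4944, -0.2713, 0.0047]
tool_rot: [0.382, -3.116, -0.004]
contact_force: [0.6, -0.0, -0.2]
opening: 0.0855
grip_force: 0.0
t: 3.25
tool_pos: [0.4973, -0.2756, 0.0103]
tool_rot: [-0.382, 3.114, -0.008]
contact_force: [2.2, -3.6, 3.7]
opening: 0.0387
grip_force: 20.8
t: 3.75
tool_pos: [0.4973, -0.2756, 0.0101]
tool_rot: [-0.382, 3.114, -0.007]
contact_force: [1.1, -3.6, 7.1]
opening: 0.0385
grip_force: 20.9
```

```bash

python3 -m jog '[[[0,0,-0.01],[0,0,0]],[[0,0,-0.03],[0,0,0]],[[0,0,-0.06],[0,0,0]],[[0,0,-0.09],[0,0,0]],[[0,0,-0.12],[0,0,0]]]'
python3 -m jog '[[[0,0,-0.03],[0,0,0]],[[0,0,-0.05],[0,0,0]],[[0,0,-0.065],[0,0,0]],[[0,0,-0.07],[0,0,0]],[[0,0,-0.07],[0,0,0]]]'
python3 - <<'E'
from h import *
C=cam("wrist");cv2.imwrite("pics/w2.png",C[0]);go(.43,.07,.22,65);print(ctrl.get_obs()["tool_pos"])
E
```

```text
t: 4.25
tool_pos: [0.494, -0.2723, 0.1278]
tool_rot: [0.382, -3.116, -0.005]
contact_force: [0.4, 0.2, -0.6]
opening: 0.0389
grip_force: 20.6
t: 4.75
tool_pos: [0.495, -0.2733, 0.1973]
tool_rot: [0.383, -3.118, -0.001]
contact_force: [0.8, 0.4, -0.8]
opening: 0.0382
grip_force: 20.6
shift [-0.0203  0.3486 -0.0232] turn [ 0.0012 -0.0017  0.6806] t 4.8 q6 -2.451410138872256
[ 0.49456288 -0.27310574  0.19626044]
```

View pics/w2.png

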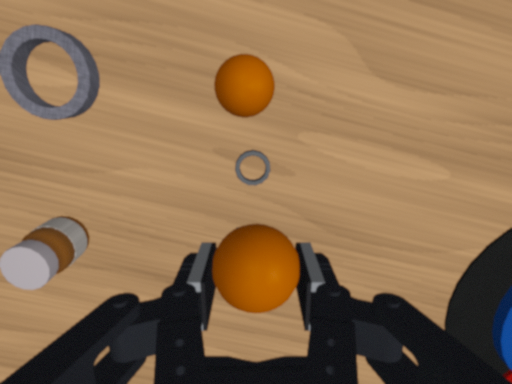

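The ball is held at (256,268), its ring is empty at (252,167), and the other balls are undisturbed. Now I move over the dish.

```bash

python3 -m jog '[[[-0.01,0.02,-0.02],[0,0,0]],[[-0.025,0.045,-0.04],[0,0,0]],[[-0.045,0.075,-0.06],[0,0,0]],[[-0.065,0.105,-0.08],[0,0,0]],[[-0.085,0.135,-0.1],[0,0,0]]]'
python3 -m jog '[[[-0.02,0.03,0],[0,0,0]],[[-0.04,0.06,0],[0,0,0]],[[-0.06,0.09,0],[0,0,0]],[[-0.08,0.12,0],[0,0,0]],[[-0.1,0.15,0],[0,0,0]]]'
python3 -m jog '[[[-0.02,0.03,0],[0,0,0.14]],[[-0.035,0.055,0],[0,0,0.28]],[[-0.04,0.07,0],[0,0,0.42]],[[-0.044,0.073,0],[0,0,0.56]],[[-0.044,0.073,0],[0,0,0.68]]]'
python3 -m jog '[[[0,0,0],[0,0,0]],[[0,0,0],[0,0,0]]]'
python3 - <<'E'
from h import *
C=cam("wrist");cv2.imwrite("pics/w3.png",C[0]);print(ctrl.get_obs()["tool_pos"])
for a,c,s in blobs(C,(50,120,50),(75,255,255),15): print("green",a,c,ray(C,*c,.004)[:2])
for a,c,s in blobs(C,(0,180,120),(3,255,255),15)+blobs(C,(175,180,120),(180,255,255),15): print("red",a,c,ray(C,*c,.02)[:2])
E
```

```text
t: 5.3
tool_pos: [0.5444, -0.1205, 0.2958]
tool_rot: [0.382, -3.115, -0.003]
contact_force: [0.8, 0.2, -0.5]
opening: 0.0385
grip_force: 20.5
t: 5.8
tool_pos: [0.6052, 0.0492, 0.2949]
tool_rot: [0.382, -3.114, -0.001]
contact_force: [0.7, -0.2, -0.8]
opening: 0.0387
grip_force: 20.5
t: 6.3
tool_pos: [0.6301, 0.1302, 0.2944]
tool_rot: [-0.684, -3.062, 0.002]
contact_force: [-0.2, -0.1, -0.8]
opening: 0.0386
grip_force: 20.6
t: 6.5
tool_pos: [0.6302, 0.129, 0.2956]
tool_rot: [-0.675, -3.066, 0.001]
contact_force: [0.5, -0.1, -0.4]
opening: 0.0385
grip_force: 20.6
[0.63031607 0.12893984 0.29597165]
green 90 [354.17777778 104.8       ] [0.62831181 0.27155265]
red 182 [253.30769231 196.46153846] [0.68263097 0.10079189]
```

View pics/w3.png

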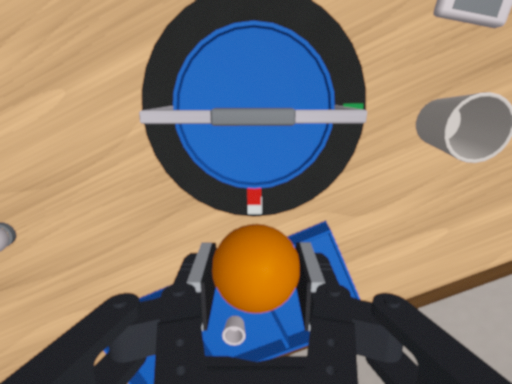

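```bash
python3 - <<'E'
from h import *
C=cam("wrist")
g=ray(C,253.5,116,.133);d=ray(C,254,104,.03)
a=ray(C,141,117,.133);b=ray(C,366,116,.133);p=ray(C,254,197,.02);w=ray(C,255,209,.004)
print(g,d,(a+b)/2,np.linalg.norm(a-b));v=b-a;print("dish y deg",np.degrees(np.arctan2(v[1],v[0])))
hs=cv2.inRange(cv2.cvtColor(C[0],cv2.COLOR_BGR2HSV),(100,150,60),(125,255,255));hs[200:]=0
ys,xs=np.nonzero(hs);print("blue bbox",xs.min(),xs.max(),ys.min(),ys.max(),ray(C,(xs.min()+xs.max())/2,(ys.min()+ys.max())/2,.028))
for c in(g,d):print("x deg pointer",np.degrees(np.arctan2(*(p-c)[1::-1])), "white",np.degrees(np.arctan2(*(w-c)[1::-1])))
E
```

```text
[0.57815754 0.15070448 0.133     ] [0.57177997 0.15352321 0.03      ] [0.57852636 0.15042099 0.133     ] 0.20959093170549892
dish y deg 65.36243349050622
blue bbox 172 334 20 187 [0.57078181 0.15261128 0.028     ]
x deg pointer -25.069412159264054 white -24.50039122605362
x deg pointer -25.0004843491603 white -24.469390301406776
```

```bash
python3 - <<'E'
from h import *
o=ctrl.get_obs();R=Ro.from_rotvec(o["tool_rot"]).as_matrix()
C=cam("wrist");c=[b for b in blobs(C,(3,130,60),(18,255,255),2000)];s=c[0];print(s,C[1][0,0])
u,v=s[2][0]+s[2][2]/2,s[2][1]+s[2][3]/2
w=R.T@C[2]@np.linalg.solve(C[1],[u,v,1]);p=R.T@(C[3]-o["tool_pos"])
print("cam in tool",p,"dir",w,"x=0:",p-w*p[0]/w[0]); w2=w/np.linalg.norm(w)
print("by size",p+w*C[1][0,0]*.04/s[2][2])
go(.517,.179,.16,65.2)
E
```

```text
(np.int32(6148), array([255.60816526, 267.54440468]), array([211, 224,  90,  88], dtype=int32)) 319.64671971486246
cam in tool [ 7.87363689e-02 -3.83627949e-05 -1.42560542e-01] dir [-0.5280003   0.00103365  0.87973167] x=0: [ 0.          0.00011578 -0.01137335]
by size [ 0.0037259   0.00010848 -0.01758128]
shift [ 0.124  -0.0023  0.1368] turn [-0.0005 -0.0009 -0.002 ] t 6.65 q6 -1.0498615743548307
```

```bash

python3 -m jog '[[[0.03,-0.001,0],[0,0,0]],[[0.06,-0.002,0],[0,0,0]],[[0.09,-0.002,0],[0,0,0]],[[0.11,-0.002,0],[0,0,0]],[[0.124,-0.002,0],[0,0,0]]]'
python3 -m jog '[[[0,0,0.04],[0,0,0]],[[0,0,0.08],[0,0,0]],[[0,0,0.12],[0,0,0]],[[0,0,0.16],[0,0,0]],[[0,0,0.2],[0,0,0]]]'
python3 -m jog '[[[0,0,0.02],[0,0,0]],[[0,0,0.04],[0,0,0]],[[0,0,0.055],[0,0,0]],[[0,0,0.063],[0,0,0]],[[0,0,0.068],[0,0,0]]]'
python3 -m jog '[[[0,0,0],[0,0,0]],[[0,0,0],[0,0,0]],[[0,0,0],[0,0,0]]]'
python3 - <<'E'
from h import *
go(.517,.179,.022,65.2);o=ctrl.get_obs();print(o["tool_pos"],o["contact_force"])
A=cam("scene")[0][200:310,200:330];B=cam("side")[0][130:230,200:330];
cv2.imwrite("pics/d1.png",np.vstack([cv2.resize(A,(520,300)),cv2.resize(B,(520,300))]))
E
```

```text
t: 7.15
tool_pos: [0.5164, 0.18, 0.2975]
tool_rot: [0.677, 3.067, 0.0]
contact_force: [0.9, 0.1, -0.3]
opening: 0.0385
grip_force: 20.6
t: 7.65
tool_pos: [0.5177, 0.1795, 0.0961]
tool_rot: [0.679, 3.066, 0.001]
contact_force: [0.2, 0.3, -0.7]
opening: 0.0384
grip_force: 20.6
t: 8.15
tool_pos: [0.5176, 0.1796, 0.0289]
tool_rot: [-0.679, -3.067, 0.0]
contact_force: [0.1, -0.9, -0.6]
opening: 0.0388
grip_force: 20.6
t: 8.45
tool_pos: [0.5184, 0.1798, 0.0304]
tool_rot: [0.679, 3.065, 0.001]
contact_force: [-0.7, 0.0, 0.1]
opening: 0.0388
grip_force: 20.6
shift [ 0.0009 -0.0013  0.0084] turn [ 0.0012  0.0017 -0.003 ] t 8.45 q6 -0.9366725552857532
[0.51835735 0.17982768 0.0304367 ] [-0.67426054  0.03618321  0.05814904]
```

View pics/d1.png

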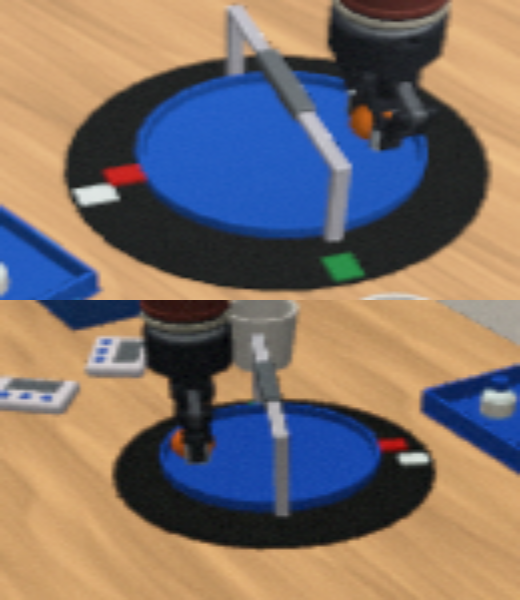

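The ball hangs just above the dish floor on the -x side, clear of the handle and the wall. I lower the last few millimetres and release.

```bash

python3 -m jog '[[[0,0,0.002],[0,0,0]],[[0,0,0.004],[0,0,0]],[[0,0,0.006],[0,0,0]],[[0,0,0.007],[0,0,0]],[[0,0,0.007],[0,0,0]]]'
python3 -m jog '[[[0,0,0],[0,0,0]],[[0,0,0],[0,0,0]],[[0,0,0],[0,0,0]],[[0,0,0],[0,0,0]]]' 0.65
python3 -m jog '[[[0,0,-0.01],[0,0,0]],[[0,0,-0.03],[0,0,0]],[[0,0,-0.06],[0,0,0]],[[0,0,-0.1],[0,0,0]],[[0,0,-0.15],[0,0,0]]]'
python3 -m jog '[[[0,0,-0.03],[0,0,0]],[[0,0,-0.05],[0,0,0]],[[0,0,-0.05],[0,0,0]]]'
python3 - <<'E'
from h import *
go(.577,.151,.24,-25)
E
```

```text
t: 9.05
tool_pos: [0.5172, 0.1796, 0.0219]
tool_rot: [-0.679, -3.067, 0.0]
contact_force: [-0.6, 0.5, -1.0]
opening: 0.0384
grip_force: 20.6
t: 9.45
tool_pos: [0.5176, 0.1797, 0.0225]
tool_rot: [0.679, 3.067, 0.0]
contact_force: [-0.1, 0.6, -0.6]
opening: 0.0556
grip_force: 0.0
t: 9.95
tool_pos: [0.516, 0.1794, 0.1726]
tool_rot: [-0.678, -3.064, 0.002]
contact_force: [0.1, -0.8, -0.2]
opening: 0.0556
grip_force: 0.0
t: 10.25
tool_pos: [0.5196, 0.1802, 0.2276]
tool_rot: [0.677, 3.059, 0.006]
contact_force: [-0.3, 0.4, -0.3]
opening: 0.0556
grip_force: 0.0
shift [-0.0644 -0.0022 -0.0119] turn [9.7000e-03 1.5000e-03 1.5714e+00] t 10.25 q6 -0.9367081636793778
```

```bash

python3 -m jog '[[[-0.03,-0.001,0],[0,0,0.13]],[[-0.06,-0.002,-0.01],[0,0,0.26]],[[-0.064,-0.002,-0.01],[0,0,0.4]],[[-0.064,-0.002,-0.01],[0,0,0.53]],[[-0.064,-0.002,-0.01],[0,0,0.66]]]' 1
python3 -m jog '[[[0,0,0],[0,0,0.14]],[[0,0,0],[0,0,0.28]],[[0,0,0],[0,0,0.42]],[[0,0,0],[0,0,0.56]],[[0,0,0],[0,0,0.7]]]'
python3 -m jog '[[[0,0,0],[0,0,0.1]],[[0,0,0],[0,0,0.21]],[[0,0,0],[0,0,0.21]],[[0,0,0],[0,0,0.21]]]'
python3 - <<'E'
from h import *
go(.577,.151,.24,-25);print(ctrl.get_obs()["tool_pos"])
C=cam("wrist");cv2.imwrite("pics/w4.png",C[0])
for s in blobs(C,(3,130,60),(18,255,255),200): print(s,ray(C,*s[1],.033))
E
```

```text
t: 10.75
tool_pos: [0.5741, 0.1504, 0.2303]
tool_rot: [-1.643, -2.675, 0.003]
contact_force: [-0.4, 0.0, 0.5]
opening: 0.0854
grip_force: 0.0
t: 11.25
tool_pos: [0.5738, 0.1507, 0.2303]
tool_rot: [-2.461, -1.95, 0.004]
contact_force: [-0.5, 1.2, -0.1]
opening: 0.0854
grip_force: 0.0
t: 11.65
tool_pos: [0.5741, 0.1507, 0.2311]
tool_rot: [-2.646, -1.692, 0.003]
contact_force: [-0.5, 0.1, 0.1]
opening: 0.0854
grip_force: 0.0
shift [ 0.0014  0.0025 -0.0089] turn [-0.0016  0.001   0.0035] t 11.65 q6 0.5642290763220907
[0.57410471 0.15073971 0.23106037]
```

View pics/w4.png

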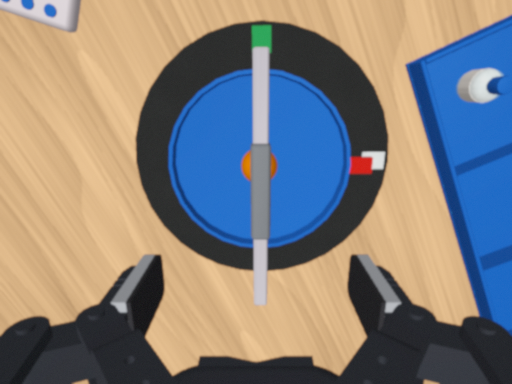

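The ball rests under the grip at (259,165). The grip spans (260,144) to (260,239), with the rim centre at about (260,158), the mat centre at (262,145), the pointer at (361,165) and the white mark at (374,160).

```bash
python3 - <<'E'
from h import *
C=cam("wrist")
g=(ray(C,260.5,144,.133)+ray(C,260.5,239,.133))/2
a=ray(C,260.5,150,.133);b=ray(C,260,295,.133);v=a-b
print("grip",g,"ydeg",np.degrees(np.arctan2(v[1],v[0])),"rim",ray(C,260,158,.03),"mat",ray(C,262,145,.004))
p=ray(C,361,165,.02);w=ray(C,374,160,.005);gr=ray(C,261,37,.005);print("ptr",p,"white",w,"green",gr)
d=(w-gr)[:2];m=(w+gr)[:2]/2;c=m-np.array([-d[1],d[0]])/2;print("mat from marks",c,"x deg",np.degrees(np.arctan2(*(w[:2]-c)[::-1])))
go(g[0],g[1],.11,-25)
E
```

```text
grip [0.57891854 0.15017902 0.133     ] ydeg 65.23858203343296 rim [0.5830064  0.15681608 0.03      ] mat [0.58956679 0.1647637  0.004     ]
ptr [0.68252007 0.09966431 0.02      ] white [0.70146105 0.0937457  0.005     ] green [0.63552021 0.26825388 0.005     ]
mat from marks [0.58123654 0.14802938] x deg -24.30008957008715
shift [0.0014 0.0045 0.1216] turn [-0.0009  0.0006  0.0028] t 11.75 q6 0.5650100842011032
```

```bash

python3 -m jog '[[[0.001,0.0045,0.04],[0,0,0]],[[0.001,0.0045,0.07],[0,0,0]],[[0.001,0.0045,0.1],[0,0,0]],[[0.001,0.0045,0.12],[0,0,0]],[[0.001,0.0045,0.127],[0,0,0]]]'
python3 -m jog '[[[0,0,0],[0,0,0]],[[0,0,0],[0,0,0]],[[0,0,0],[0,0,0]]]' 0.35 60
python3 -m jog '[[[0,0,0],[0,0,0]],[[0,0,0],[0,0,0]],[[0,0,0],[0,0,0]],[[0,0,0],[0,0,0]],[[0,0,0],[0,0,0]]]' 0.1 60
python3 -m jog '[[[0,0,0],[0,0,0]],[[0,0,0],[0,0,0]],[[0,0,0],[0,0,0]],[[0,0,0],[0,0,0]],[[0,0,0],[0,0,0]]]' 0.1 60
python3 - <<'E'
from h import *
go(.579,.150,.104,-25)
for n in("scene","side"):
    C=cam(n)
    for s in blobs(C,(3,130,60),(18,255,255),20): print(n,s[0],s[1],ray(C,*s[1],.03)[:2])
E
```

```text
t: 12.25
tool_pos: [0.5771, 0.1496, 0.102]
tool_rot: [-2.646, -1.69, 0.008]
contact_force: [0.2, -0.2, 0.3]
opening: 0.0855
grip_force: 0.0
t: 12.55
tool_pos: [0.5804, 0.15, 0.1073]
tool_rot: [2.647, 1.689, 0.005]
contact_force: [-0.4, -0.3, 0.1]
opening: 0.044
grip_force: 0.0
t: 13.05
tool_pos: [0.5792, 0.1503, 0.1061]
tool_rot: [-2.648, -1.69, -0.001]
contact_force: [-4.7, 1.4, 5.4]
opening: 0.0153
grip_force: 61.9
t: 13.55
tool_pos: [0.5792, 0.1503, 0.1061]
tool_rot: [-2.648, -1.69, -0.001]
contact_force: [-5.0, 2.3, 4.9]
opening: 0.0151
grip_force: 61.9
shift [-0.0004 -0.0001  0.0021] turn [-0.0002 -0.0007  0.0015] t 13.55 q6 0.5638135661592141
scene 3891 [331.72526343  40.83603187] [-0.51885257 -0.57033185]
scene 5599 [323.39649937 106.81925344] [-0.06700209 -0.22452792]
scene 1291 [447.28350116  51.31216112] [-0.83690911 -0.14260975]
scene 251 [284.4940239   48.96414343] [-0.2924312  -0.66307091]
scene 286 [400.51048951  48.58741259] [-0.69784584 -0.30363138]
scene 546 [418.78205128 112.32783883] [-0.31045802  0.046361  ]
scene 1535 [359.8247557  145.89837134] [0.02149018 0.022
[... 755 characters left out ...]
1544  0.59652183]
side 34 [ 80.91176471 164.85294118] [0.00692316 0.60894964]
side 293 [ 69.18088737 180.45733788] [-0.04796882  0.52386636]
side 52 [265.80769231 179.36538462] [0.57425459 0.15129976]
side 35 [ 11.85714286 210.54285714] [-0.24032204  0.44464409]
side 51 [ 63.7254902  225.50980392] [-0.09871886  0.27492976]
side 69 [ 90.72463768 218.36231884] [-0.01761621  0.26513136]
side 74 [ 75.75675676 224.52702703] [-0.0646131   0.25966228]
side 1264 [117.6471519  289.25316456] [-0.0076065  -0.06500459]
side 386 [301.20207254 286.58031088] [ 0.4158301  -0.30630522]
side 140 [404.34285714 297.54285714] [ 0.62222584 -0.46848056]
side 28 [401.14285714 309.        ] [ 0.59022727 -0.48874132]
```

```bash

python3 -m jog '[[[0,0,-0.001],[0,0,0]],[[0,0,-0.003],[0,0,0]],[[0,0,-0.006],[0,0,0]],[[0,0,-0.01],[0,0,0]],[[0,0,-0.015],[0,0,0]]]'
python3 -m jog '[[[0,0,-0.006],[0,0,0]],[[0,0,-0.012],[0,0,0]],[[0,0,-0.018],[0,0,0]],[[0,0,-0.024],[0,0,0]],[[0,0,-0.03],[0,0,0]]]'
python3 -m jog '[[[0,0,-0.006],[0,0,0]],[[0,0,-0.012],[0,0,0]],[[0,0,-0.018],[0,0,0]],[[0,0,-0.024],[0,0,0]],[[0,0,-0.03],[0,0,0]]]'
python3 -m jog '[[[0,0,-0.006],[0,0,0]],[[0,0,-0.012],[0,0,0]],[[0,0,-0.018],[0,0,0]],[[0,0,-0.022],[0,0,0]],[[0,0,-0.025],[0,0,0]]]'
python3 -m jog '[[[0,0,0],[0,0,0]],[[0,0,0],[0,0,0]],[[0,0,0],[0,0,0]],[[0,0,0],[0,0,0]],[[0,0,0],[0,0,0]]]'
python3 - <<'E'
from h import *
go(.581,.148,.204,65.5)
A=cam("scene")[0][170:310,200:340];B=cam("side")[0][110:230,200:340]
cv2.imwrite("pics/l1.png",np.vstack([cv2.resize(A,(420,300)),cv2.resize(B,(420,300))]))
E
```

```text
t: 14.15
tool_pos: [0.5788, 0.1496, 0.1199]
tool_rot: [-2.648, -1.689, 0.002]
contact_force: [-0.5, -0.2, -3.4]
opening: 0.0149
grip_force: 60.7
t: 14.65
tool_pos: [0.5792, 0.1499, 0.151]
tool_rot: [2.648, 1.69, 0.0]
contact_force: [-0.6, -1.1, -3.6]
opening: 0.0149
grip_force: 60.7
t: 15.15
tool_pos: [0.5792, 0.1498, 0.1808]
tool_rot: [-2.648, -1.69, 0.0]
contact_force: [-0.2, -0.4, -3.0]
opening: 0.015
grip_force: 60.7
t: 15.65
tool_pos: [0.5793, 0.1499, 0.2058]
tool_rot: [2.648, 1.69, 0.001]
contact_force: [-0.2, 0.3, -3.6]
opening: 0.0148
grip_force: 60.8
t: 16.15
tool_pos: [0.5791, 0.1499, 0.2051]
tool_rot: [-2.648, -1.69, 0.001]
contact_force: [0.2, -0.4, -3.6]
opening: 0.0151
grip_force: 60.8
shift [-0.0009  0.0025  0.0011] turn [-4.0000e-04 -1.0000e-04 -1.5782e+00] t 16.15 q6 0.5638643446949816
```

View pics/l1.png

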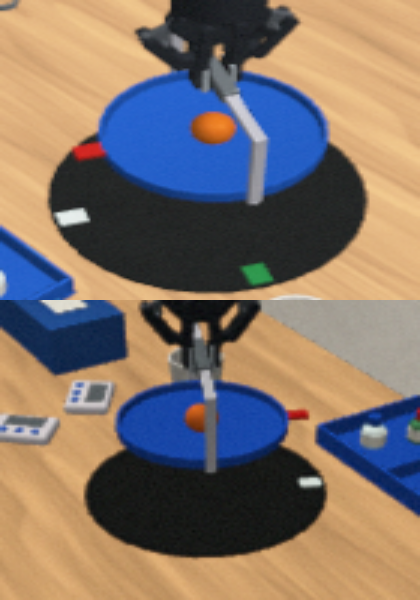

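The dish is up and level with the ball in the middle. Next is the slow counter-clockwise quarter turn.

```bash

python3 -m jog '[[[0,0,0],[0,0,-0.01]],[[0,0,0],[0,0,-0.035]],[[0,0,0],[0,0,-0.075]],[[0,0,0],[0,0,-0.13]],[[0,0,0],[0,0,-0.19]]]'
python3 -m jog '[[[0,0,0],[0,0,-0.06]],[[0,0,0],[0,0,-0.12]],[[0,0,0],[0,0,-0.18]],[[0,0,0],[0,0,-0.24]],[[0,0,0],[0,0,-0.3]]]'
python3 -m jog '[[[0,0,0],[0,0,-0.06]],[[0,0,0],[0,0,-0.12]],[[0,0,0],[0,0,-0.18]],[[0,0,0],[0,0,-0.24]],[[0,0,0],[0,0,-0.3]]]'
python3 -m jog '[[[0,0,0],[0,0,-0.06]],[[0,0,0],[0,0,-0.12]],[[0,0,0],[0,0,-0.18]],[[0,0,0],[0,0,-0.24]],[[0,0,0],[0,0,-0.3]]]'
python3 -m jog '[[[0,0,0],[0,0,-0.06]],[[0,0,0],[0,0,-0.12]],[[0,0,0],[0,0,-0.18]],[[0,0,0],[0,0,-0.24]],[[0,0,0],[0,0,-0.3]]]'
python3 -m jog '[[[0,0,0],[0,0,-0.06]],[[0,0,0],[0,0,-0.11]],[[0,0,0],[0,0,-0.15]],[[0,0,0],[0,0,-0.178]],[[0,0,0],[0,0,-0.188]]]'
python3 -m jog '[[[0,0,0],[0,0,0]],[[0,0,0],[0,0,0]],[[0,0,0],[0,0,0]],[[0,0,0],[0,0,0]],[[0,0,0],[0,0,0]]]'
python3 -m jog '[[[0,0,0],[0,0,0]],[[0,0,0],[0,0,0]],[[0,0,0],[0,0,0]],[[0,0,0],[0,0,0]],[[0,0,0],[0,0,0]]]'
python3 -m jog '[[[0,0,0],[0,0,0]],[[0,0,0],[0,0,0]],[[0,0,0],[0,0,0]],[[0,0,0],[0,0,0]],[[0,0,0],[0,0,0]]]'
python3 - <<'E'
from h import *
go(.581,.148,.204,65.5)
A=cam("scene")[0][170:310,200:340];B=cam("side")[0][110:230,200:340]
cv2.imwrite("pics/l2.png",np.vstack([cv2.resize(A,(420,300)),cv2.resize(B,(420,300))]))
E
```

```text
t: 16.75
tool_pos: [0.5792, 0.1499, 0.2053]
tool_rot: [2.473, 1.938, 0.0]
contact_force: [-0.2, -0.1, -3.2]
opening: 0.015
grip_force: 60.7
t: 17.25
tool_pos: [0.5792, 0.1499, 0.2053]
tool_rot: [2.155, 2.286, 0.0]
contact_force: [-1.0, 0.2, -4.0]
opening: 0.0146
grip_force: 60.7
t: 17.75
tool_pos: [0.5792, 0.1499, 0.2053]
tool_rot: [-1.79, -2.582, -0.0]
contact_force: [-0.3, -0.5, -2.9]
opening: 0.0151
grip_force: 60.7
t: 18.25
tool_pos: [0.5791, 0.1498, 0.2053]
tool_rot: [-1.384, -2.82, 0.0]
contact_force: [-0.1, 0.2, -3.5]
opening: 0.0148
grip_force: 60.7
t: 18.75
tool_pos: [0.5791, 0.1499, 0.2053]
tool_rot: [0.947, 2.996, -0.0]
contact_force: [0.3, 0.6, -3.6]
opening: 0.015
grip_force: 60.7
t: 19.25
tool_pos: [0.5792, 0.1499, 0.2053]
tool_rot: [0.665, 3.07, 0.0]
contact_force: [-0.4, 0.3, -4.0]
opening: 0.0147
grip_force: 60.7
t: 19.75
tool_pos: [0.5792, 0.1498, 0.2053]
tool_rot: [-0.667, -3.07, 0.0]
contact_force: [-0.0, -0.4, -3.9]
opening: 0.0149
grip_force: 60.7
t: 20.25
tool_pos: [0.5791, 0.1498, 0.2053]
tool_rot: [-0.667, -3.07, 0.0]
contact_force: [-0.0, -0.2, -4.0]
opening: 0.015
grip_force: 60.7
t: 20.75
tool_pos: [0.5791, 0.1499, 0.2053]
tool_rot: [-0.667, -3.07, -0.0]
contact_force: [-0.7, -1.3, -3.6]
opening: 0.015
grip_force: 60.7
shift [-0.0025 -0.0009  0.0013] turn [ 0.     -0.     -0.0002] t 20.75 q6 -1.0141487689978514
```

View pics/l2.png

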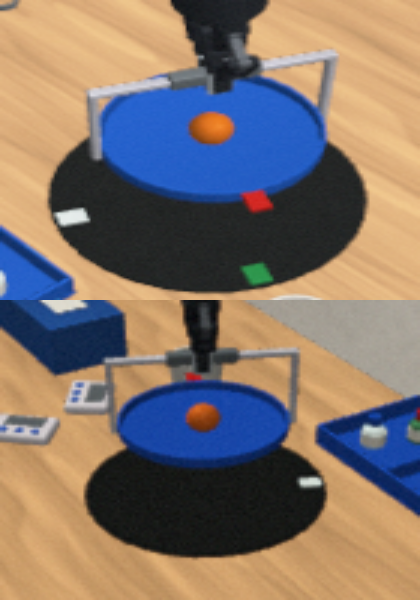

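The pointer at (257,201) faces the green mark at (257,272), and the ball is centred at (212,127). I let it settle for another 2 s and hand in.

```bash

python3 -m jog '[[[0,0,0],[0,0,0]],[[0,0,0],[0,0,0]],[[0,0,0],[0,0,0]],[[0,0,0],[0,0,0]],[[0,0,0],[0,0,0]]]' >/dev/null
python3 -m jog '[[[0,0,0],[0,0,0]],[[0,0,0],[0,0,0]],[[0,0,0],[0,0,0]],[[0,0,0],[0,0,0]],[[0,0,0],[0,0,0]]]' >/dev/null
python3 -m jog '[[[0,0,0],[0,0,0]],[[0,0,0],[0,0,0]],[[0,0,0],[0,0,0]],[[0,0,0],[0,0,0]],[[0,0,0],[0,0,0]]]' >/dev/null
python3 -m jog '[[[0,0,0],[0,0,0]],[[0,0,0],[0,0,0]],[[0,0,0],[0,0,0]],[[0,0,0],[0,0,0]],[[0,0,0],[0,0,0]]]'
python3 -c "
from station import job;print(job.finish_job())"
```

```text
t: 22.85
tool_pos: [0.5792, 0.1498, 0.2053]
tool_rot: [0.667, 3.07, -0.0]
contact_force: [-0.2, -0.0, -2.9]
opening: 0.0148
grip_force: 60.7
the job is handed in; nothing more can be done
None
```

I handed the job in at 22.9 s (no verdict came back): the last pictures show the dish held level and still about 10 cm above its mat, with its pointer on the green mark and the orange ball in the middle.

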